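# Seat a watch movement holder in a three-pin nest

### The job

On this watchmaker's bench, take the larger of the two round movement holders and set it down flat on the raised grey shelf of the aluminium stage, in front of the three pins, and let go of it. Then slide it off the shelf towards the pins, without lowering it in from above, until it drops flat into the nest, home against all three pins. Leave the small holder and the bezel ring where they are.

Things in the scene. Friction and masses are not known exactly. Their poses are not given: they have to be found in the camera images.
- large_holder: The larger movement holder: a loose, upright steel disc 56 mm in diameter and 18 mm high with a brass watch movement (40 mm across, 4 mm high) raised on its top, about 250 g, foot bevelled 2 mm. Origin: centre of its underside; z is up, its yaw has no meaning.
- nest_home (a point): Fixed aluminium stage: point where the large holder's underside centre rests when home, on the nest floor 8 mm above the mat. z up; x level, from shelf to middle pin. Steel pins 8 mm thick, 18 mm tall, 32 mm out at 0, +60, -60 deg from x: a 56 mm disc touches all three. Grey plastic shelf 5 mm above the floor, 100 mm wide, from x = -105 to -31 mm (straight step down). Open behind.
- small_holder: Bystander: the smaller movement holder of the same make, 36 mm in diameter and 18 mm high (22 mm with its movement). Loose. Origin: centre of its underside, z up.
- bezel_ring: Bystander: an open plain steel bezel ring, 58 mm outside and 44 mm inside diameter, 8 mm high, lying flat. Loose. Origin: centre of its underside, z up.
Things that resemble listed ones, but are neither listed nor needed, are in the scene too. What is shaped like the part that bears nest_home but blue, purple or turquoise is not meant.

How it is judged:
By the outcome, as a careful person would: the job done as asked, in the order asked, and still so for the second after the job is handed in, with the robot touching nothing.
It also fails if it takes over 45 s, if anything falls off the work surface, if the arm or the gripper's body presses on something with over 40 N, if the wrist force passes 120 N, or if a joint passes its speed limit or range.

### The arm

A 6-joint arm with a two-finger parallel gripper is mounted at the origin on the work surface. World frame = base frame: x ahead of the robot, y to its left, z up, the work surface at z = 0. Lengths are in mm, angles in rad, forces in N, time in s.
With the tool pointing down it reaches from about 300 to 775 mm from the base axis. Payload 14.6 kg.
Tool frame: the origin (TCP) lies at the very end of the fingers, on their centre line; the grasp point (between the pads) lies 19 mm behind it; z points along the fingers, y is the line along which they close (so a half turn about z gives the same grasp; the last joint's range is limited). The gripper opens to 94 mm and grips with 3 to 60 N. Pads are 16 mm wide; open, the fingers measure 119 mm over their backs; the gripper's body (75 mm by 177 mm) begins 78 mm behind the grasp point.
Start: joints at [1.15, 0.3, 1.521, -0, 1.321, -0.067], TCP at [190.553, 515.925, 205.446] pointing down, gripper open.
Joint ranges: [-3.03, 3.03], [-0.79, 2.21], [0.23, 2.52], [-1.04, 4.18], [0, 3.07], [-2.55, 2.55]. Speed limits (rad/s): [2.22, 2.22, 2.57, 3.14, 3.14, 3.14].

### API

Orientations are given as [roll, pitch, yaw] about the fixed x, y, z axes, in that order (R = Rz(yaw) Ry(pitch) Rx(roll)).
In Python, from cell import manip, optics gives the robot as it stands.
- The arm moves only by the shell command python3 -m crank 'ROWS' [FORCE]. ROWS is JSON, a list of rows, each a list of 7 numbers: the opening in per cent of the stroke, from 0 (shut) to 100 (fully open), then the shift along the tool's x, y, z in mm, then the turn, a rotation vector about the tool's x, y, z in rad. A call has 1 to 10 rows; each row is the pose to reach, as a shift and turn from the pose commanded when the call began, along the tool's axes at that moment; what a row does not reach only later rows make up. A row lasts 1/10 s, in which the tool goes at most 50 mm and 8.59 degrees, less where a joint would pass 70% of its speed; a pose out of reach is approached as far as the arm can. A call with a gripper value outside its range is refused whole. The fingers move at their own pace and stop on an object; FORCE is the grip in N (left out, the last holds). Time passes only in rows, so rows that repeat a pose let the fingers close. It gives the time, the measured TCP pose, the force, the opening and the grip force at its end, in the units of the state.
- manip.read_state(): the state, without advancing time (a new reading comes with each control period).
- optics.camera(name): name is "scene" or "top" or "wrist"; returns (picture, depth): 420x560x3 uint8, red, green, blue; 420x560 float32, mm along the optical axis (not along the pixel's ray), 0 where there is no reading.
- optics.calibration(name): a dict with "camera_matrix" (3x3 intrinsics, pixels), "R" (3x3) and "t" (3): a world point X has camera coordinates R X + t. Camera axes: x right, y down, z forward; pixel columns grow to the right and rows downward; lengths in mm; the calibration is good to about 2 mm. A picture is of the moment at which its call begins: read the wrist's pose just before it. calibration takes no time and is no camera call; for the wrist camera it gives the pose at the moment of the call.
- manip.sign_off(): hands the job in; it is judged then, once.
The state is a dict: "clock": time; "joints": joint angles; "qd": joint speeds; "effort": joint torques, N m; "eef_pos": TCP position; "eef_rot": TCP orientation; "wrist_force": force on the tool from outside, world axes, zero at the start; "moment": the same for the moment, N m; "finger_gap": finger opening in mm; "finger_force": force on a finger pad.
Only numpy, scipy, OpenCV 4.12 (cv2) and the standard library are available. Lean on these libraries where they do the work, as an engineer would, in place of code of your own. Each camera call takes 0.05 s, during which the arm holds its last target. There are 200 camera calls.

## Working session

There is one attempt and no reset: what is moved stays moved. The work goes in short steps, Python scripts to look and compute and a shell command to move; the robot and the scene stay as the last step left them, time stands still between calls to the robot, and variables do not carry over. Pictures are saved under pics/ and viewed, at most 10 in all, crops included, and the job is handed in when it is done.

```bash
mkdir -p pics; cat > h.py <<'E'
import numpy as np,cv2
from cell import manip,optics
def shot(n,f=None):
    c=optics.calibration(n);p,d=optics.camera(n)
    if f: cv2.imwrite('pics/'+f,cv2.cvtColor(p,cv2.COLOR_RGB2BGR))
    K,R,t=[np.array(c[k]) for k in('camera_matrix','R','t')]
    v,u=np.mgrid[:420,:560]
    X=np.stack([(u-K[0,2])/K[0,0]*d,(v-K[1,2])/K[1,1]*d,d],-1)
    W=(X-t)@R; W[d==0]=np.nan
    return p,W
E
python3 - <<'E'
from h import *
p,W=shot('top','top.png'); np.save('W.npy',W)
p,W=shot('scene','scene.png'); np.save('Ws.npy',W)
print(manip.read_state())
E
```

```text
{'clock': 0.1, 'joints': array([ 1.15039019e+00,  3.00412019e-01,  1.52153201e+00,  2.31002869e-05,
        1.32070453e+00, -6.66047170e-02]), 'qd': array([ 0.00023501, -0.00242803, -0.00187075, -0.00102898, -0.0015949 ,
       -0.00041483]), 'effort': array([ 1.89027873e-03, -5.32638967e+01, -3.53287768e+01,  7.09854439e-02,
        2.34634423e-02, -8.92676712e-05]), 'eef_pos': array([190.45679036, 515.71274315, 204.93949612]), 'eef_rot': array([-3.14054058e+00, -9.26024813e-05,  2.78778546e+00]), 'wrist_force': array([ 0.80154175, -0.15115946, -0.07134464]), 'moment': array([ 0.06287061,  0.00648386, -0.01497922]), 'finger_force': 0.0, 'finger_gap': 94.22030441827854}
```

View pics/top.png

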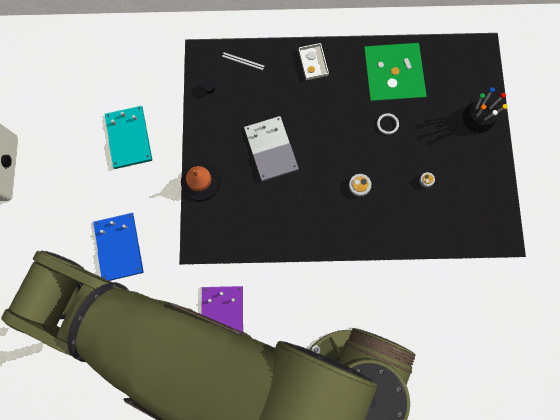

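View pics/scene.png

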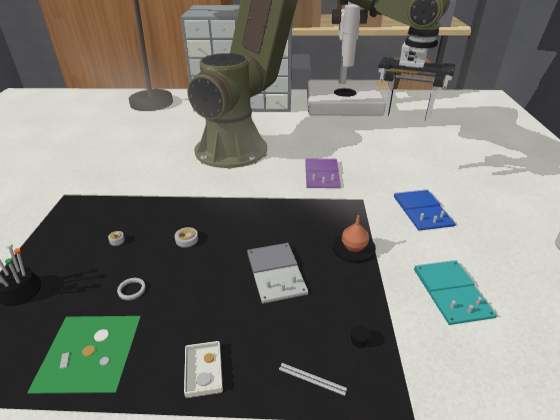

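The top picture shows these things that could be taken for what I want:
- **Holders:** the large one is at (360,184) and the small one at (427,180). The bezel ring at (388,124), the parts tray at (313,60) and the green mat parts at (395,70) resemble them.
- **Stages:** the aluminium one with the grey shelf is at (272,148). The turquoise (128,137), blue (118,246) and purple (222,308) ones are not meant.

I choose the holder at (360,184) and the aluminium stage.

```bash
python3 - <<'E'
from h import *
W=np.load('W.npy')
def reg(u0,u1,v0,v1,z0,z1):
    P=W[v0:v1,u0:u1].reshape(-1,3);P=P[(P[:,2]>z0)&(P[:,2]<z1)];return P
for n,b in dict(large=(340,380,165,205),small=(412,442,165,195),ring=(370,405,105,140)).items():
    P=reg(*b,5 if n=='ring' else 12,40); 
    (c,r)=cv2.minEnclosingCircle(P[:,:2].astype(np.float32)); print(n,len(P),c,r,np.percentile(P[:,2],[5,50,95]))
P=reg(235,305,105,190,4,40)
print(np.histogram(P[:,2],bins=range(4,40,2)))
S=P[P[:,2]<18]
print('stage',cv2.minAreaRect(S[:,:2].astype(np.float32)))
for u,v in [(247,126),(281,117),(297,172),(261,181),(252,152),(287,145),(250,136),(262,130),(274,128)]: print(u,v,W[v,u].round(1))
p=cv2.imread('pics/top.png')
a=cv2.resize(p[100:205,230:450],None,fx=3.6,fy=3.6,interpolation=cv2.INTER_CUBIC);cv2.imwrite('pics/crop.png',a)
print(optics.calibration('top'))
E
```

```text
large 388 (478.5771789550781, -44.5625114440918) 28.404953002929688 [17.31701113 22.56101339 27.61362579]
small 169 (489.1925048828125, -215.68209838867188) 18.483531951904297 [15.01503701 21.84154221 27.30070504]
ring 350 (651.2337036132812, -127.20307922363281) 65.01443481445312 [ 5.12684212  7.50484935 14.05341254]
(array([836, 492, 358, 391, 394, 431, 299, 198,  40,  16,   4,   7,   5,
         4,   3,   0,   0]), array([ 4,  6,  8, 10, 12, 14, 16, 18, 20, 22, 24, 26, 28, 30, 32, 34, 36,
       38]))
stage ((590.9071044921875, 183.75686645507812), (183.35296630859375, 232.38597106933594), 89.02601623535156)
247 126 [647.2 241.5   7.6]
281 117 [671.7 151.8   4.9]
297 172 [519.6 113.3   3.5]
261 181 [497.3 206.3   4.1]
252 152 [573.6 228.5  11.7]
287 145 [589.  137.6  16.3]
250 136 [617.  233.4  13.4]
262 130 [634.  202.1  10.7]
274 128 [638.8 170.6  10.7]
{'camera_matrix': array([[512.35078393,   0.        , 285.4908346 ],
       [  0.        , 512.35078393, 209.55149993],
       [  0.        ,   0.        ,   1.        ]]), 'R': array([[-0.01995248, -0.99978438, -0.00575201],
       [-0.97478122,  0.02073186, -0.2221976 ],
       [ 0.22226894,  0.00117355, -0.97498469]]), 't': array([ 153.3050698 ,  408.07153631, 1209.39886975])}
```

View pics/crop.png

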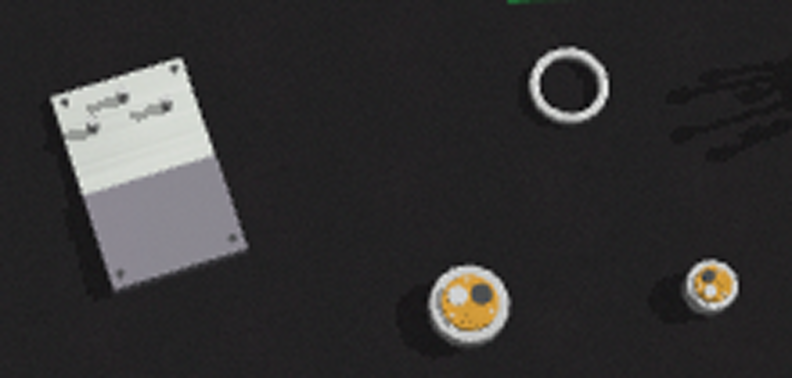

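```bash
cat >> h.py <<'E'
def ray(c,u,v,z):
    K,R,t=[np.array(c[k]) for k in('camera_matrix','R','t')]
    o=-R.T@t; d=R.T@np.linalg.inv(K)@[u,v,1]; return (o+d*(z-o[2])/d[2])
def togo(xy,z,yaw,s=None):
    from scipy.spatial.transform import Rotation as Ro
    s=s or manip.read_state(); R=Ro.from_euler('xyz',s['eef_rot'])
    T=Ro.from_euler('xyz',[np.pi,0,yaw])
    print('shift',(R.inv().apply(np.array([*xy,z])-s['eef_pos'])).round(1),'turn',(R.inv()*T).as_rotvec().round(3))
E
python3 - <<'E'
from h import *
c=optics.calibration('top'); q=lambda u,v,z:ray(c,230+u/3.6,100+v/3.6,z)[:2]
n=(q(115,290,13)+q(247,247,13))/2; s=(q(84,193,13)+q(214,157,13))/2
f=(q(52,97,8)+q(182,58,8))/2
m=q(127,96,26);a=q(97,127,26);b=q(169,105,26)
print(n,s,f,np.linalg.norm(s-n)); 
for d in (s-n,f-n,m-(a+b)/2): print(np.degrees(np.arctan2(d[1],d[0])),np.linalg.norm(d))
d=(f-n)/np.linalg.norm(f-n);th=np.arctan2(d[1],d[0]);print('home',s+31*d,m-32*d,th)
togo(s+(-20)*d-np.array([0,0]),260,th+np.pi)
E
```

```text
[510.78032234 156.2895913 ] [581.29548571 178.07413993] [658.73100241 200.55040921] 73.80348788453477
17.167709744920305 73.80348788453477
16.655041259012126 154.4293486890031
15.173474772594785 15.910222821237095
home [610.99496396 186.95901426] [606.17746126 183.62504747] 0.2906853070252633
shift [-467.6 -193.4  -54.9] turn [-0.001 -0.    -0.644]
```

```bash
python3 -m crank '[[100,-468,-193,-55,0,0,-0.644],[100,-468,-193,-55,0,0,-0.644],[100,-468,-193,-55,0,0,-0.644],[100,-468,-193,-55,0,0,-0.644],[100,-468,-193,-55,0,0,-0.644],[100,-468,-193,-55,0,0,-0.644],[100,-468,-193,-55,0,0,-0.644],[100,-468,-193,-55,0,0,-0.644],[100,-468,-193,-55,0,0,-0.644],[100,-468,-193,-55,0,0,-0.644]]'
python3 - <<'E'
from h import *
togo((562,172),260,.29+np.pi)
E
```

```text
clock: 1.1
eef_pos: [543.1, 190.2, 257.4]
eef_rot: [3.142, -0.0, -2.851]
wrist_force: [0.2, 1.1, 0.9]
finger_gap: 94.2
finger_force: 0.0
shift [-12.9 -22.8  -2.6] turn [ 0. -0.  0.]
```

```bash
python3 -m crank '[[100,-13,-23,-3,0,0,0],[100,-13,-23,-3,0,0,0],[100,-13,-23,-3,0,0,0],[100,-13,-23,-3,0,0,0]]'
python3 - <<'E'
from h import *
import pickle
pickle.dump(optics.calibration('wrist'),open('c1.pkl','wb'))
p,W=shot('wrist','w1.png'); np.save('W1.npy',W)
s=manip.read_state();print(s['eef_pos'],s['eef_rot'])
togo((478.6,-44.6),150,.29+np.pi)
E
```

```text
clock: 1.5
eef_pos: [560.3, 174.4, 260.2]
eef_rot: [3.141, -0.0, -2.85]
wrist_force: [-0.5, -1.3, -0.6]
finger_gap: 94.3
finger_force: 0.0
[560.32321638 174.53804063 260.34124168] [ 3.14149777e+00 -2.26880431e-04 -2.85005693e+00]
shift [ 141.2 -186.4  110.4] turn [ 0.    -0.     0.002]
```

View pics/w1.png

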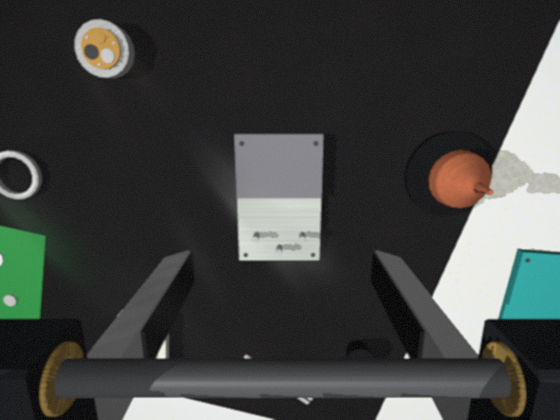

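```bash
python3 - <<'E'
from h import *
import pickle
c=pickle.load(open('c1.pkl','rb')); g=cv2.imread('pics/w1.png',0).astype(float)
q=lambda u,v,z:ray(c,u,v,z)[:2]
# subpixel edges: columns for near/step/far, rows for sides
def ed(prof,o): 
    d=np.abs(np.diff(prof)); k=d.argmax(); w=d[max(k-2,0):k+3]; return o+max(k-2,0)+(w*np.arange(len(w))).sum()/w.sum()+.5
pts={}
for n,v0,v1,z in(('near',125,143,13),('step',190,206,13),('far',254,268,8)):
    P=np.array([q(u,ed(g[v0:v1,u],v0),z) for u in range(245,316,3)]); pts[n]=(P,)
    m=np.median(P,0);vx=cv2.fitLine(P.astype(np.float32),cv2.DIST_HUBER,0,.01,.01).ravel();print(n,m.round(1),'normal deg',np.degrees(np.arctan2(vx[0],-vx[1]))%180); pts[n]=m
L=np.array([q(ed(g[v,226:246],226),v,13) for v in range(140,192,3)]);R=np.array([q(ed(g[v,314:334],314),v,13) for v in range(140,192,3)])
for P in(L,R):
    vx=cv2.fitLine(P.astype(np.float32),cv2.DIST_HUBER,0,.01,.01).ravel();print('side',P.mean(0),np.degrees(np.arctan2(vx[1],vx[0])))
th=np.radians(16.6);d=np.array([np.cos(th),np.sin(th)]);y=np.array([-d[1],d[0]])
print('x:',{k:round(m@d,1) for k,m in pts.items()},'y',L.mean(0)@y,R.mean(0)@y)
print('top holder guess via wrist',q(103,46,20))
a=cv2.imread('pics/w1.png')[185:270,225:335];cv2.imwrite('pics/w1c.png',cv2.resize(a,None,fx=6,fy=6,interpolation=cv2.INTER_CUBIC))
E
```

```text
near [510.6 156.8] normal deg 16.645481
step [582.4 178.2] normal deg 16.776253
far [661.2 201.6] normal deg 17.05453
side [560.53305519 117.54864649] 17.148943
side [531.32618612 214.82252059] 16.88591
x: {'near': np.float64(534.1), 'step': np.float64(609.0), 'far': np.float64(691.2)} y -47.48825188312773 54.07556030990284
top holder guess via wrist [477.13464951 -45.92387806]
```

View pics/w1c.png

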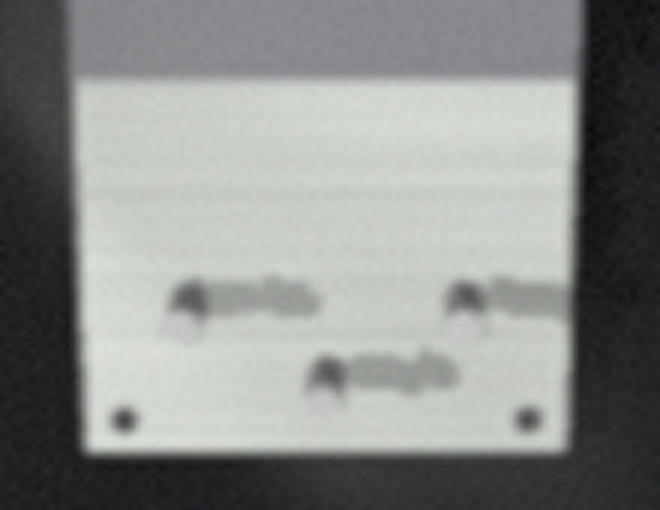

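```bash
python3 -m crank '[[100,141,-186,110,0,0,0],[100,141,-186,110,0,0,0],[100,141,-186,110,0,0,0],[100,141,-186,110,0,0,0],[100,141,-186,110,0,0,0],[100,141,-186,110,0,0,0],[100,141,-186,110,0,0,0],[100,141,-186,110,0,0,0]]'
python3 - <<'E'
from h import *
import pickle
pickle.dump(optics.calibration('wrist'),open('c2.pkl','wb'))
p,W=shot('wrist','w2.png')
E
```

```text
clock: 2.35
eef_pos: [479.8, -43.9, 151.2]
eef_rot: [-3.141, 0.001, -2.85]
wrist_force: [0.1, 0.5, 0.2]
finger_gap: 94.2
finger_force: 0.0
```

View pics/w2.png

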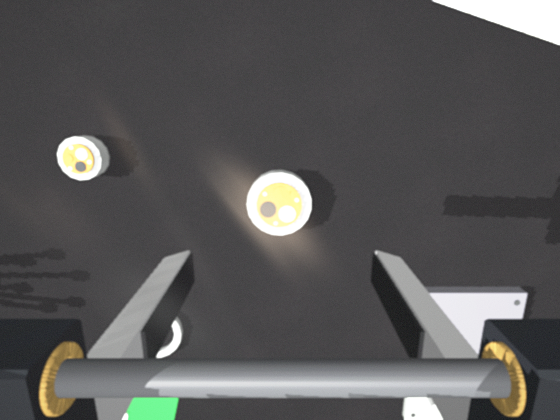

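The wrist picture shows the large holder's top rim centred near (279,203), clearly bigger than the small holder at (82,158). The stage crop shows the middle pin centred between the two side pins. Next I refine both positions.

```bash
python3 - <<'E'
from h import *
import pickle
c=pickle.load(open('c2.pkl','rb'));p=cv2.imread('pics/w2.png')
m=(p.max(2)>150).astype(np.uint8);m[:160]=0;m[250:]=0;m[:,:235]=0;m[:,330:]=0
C=max(cv2.findContours(m,0,1)[0],key=cv2.contourArea).reshape(-1,2)
P=np.array([ray(c,u,v,18)[:2] for u,v in C],np.float32)
print(cv2.minEnclosingCircle(P),cv2.fitEllipse(P))
th=.295;d=np.array([np.cos(th),np.sin(th)]);y=np.array([-d[1],d[0]])
L=np.array([560.53,117.55]);R=np.array([531.33,214.82]);st=np.array([582.4,178.2])
home=(st@d+31)*d+(L+R)/2@y*y;print('home',home,'place',home-64*d)
h=cv2.minEnclosingCircle(P)[0]
togo(h,3,th+np.pi)
E
```

```text
((480.5917053222656, -46.64390182495117), 29.947011947631836) ((480.71307373046875, -46.63620376586914), (57.71125411987305, 58.8292121887207), 113.78685760498047)
home [612.32040854 186.35880248] place [551.08507143 167.75145207]
shift [  0.3  -2.9 148.2] turn [-0.     0.001 -0.003]
```

```bash
python3 -m crank '[[100,0,-3,40,0,0,0],[100,0,-3,80,0,0,0],[100,0,-3,115,0,0,0],[100,0,-3,140,0,0,0],[100,0,-3,148,0,0,0],[100,0,-3,148,0,0,0],[50,0,-3,148,0,0,0],[50,0,-3,148,0,0,0],[50,0,-3,148,0,0,0],[50,0,-3,148,0,0,0]]' 20
python3 -m crank '[[50,0,0,0,0,0,0],[50,0,0,0,0,0,0],[50,0,0,0,0,0,0],[50,0,0,0,0,0,0],[50,0,0,0,0,0,0]]' 20
```

```text
clock: 3.4
eef_pos: [480.9, -47.4, 3.3]
eef_rot: [-3.141, 0.002, -2.851]
wrist_force: [-0.8, 1.7, 6.6]
finger_gap: 65.5
finger_force: 3.2
clock: 3.9
eef_pos: [480.8, -47.4, 3.3]
eef_rot: [-3.141, 0.002, -2.851]
wrist_force: [-0.3, 2.0, 6.7]
finger_gap: 55.7
finger_force: 20.9
```

```bash
python3 -m crank '[[50,0,0,-15,0,0,0],[50,0,0,-40,0,0,0],[50,0,0,-60,0,0,0],[50,0,0,-60,0,0,0]]' 20
python3 - <<'E'
from h import *
togo((551.1,167.8),50,.295+np.pi)
E
```

```text
clock: 4.3
eef_pos: [481.4, -47.7, 64.6]
eef_rot: [-3.14, 0.004, -2.851]
wrist_force: [0.3, 0.5, -2.3]
finger_gap: 55.4
finger_force: 20.0
shift [-128.5  186.5   14.7] turn [-0.002  0.004 -0.004]
```

```bash
python3 -m crank '[[50,-26,37,0,0,0,0],[50,-51,74,0,0,0,0],[50,-77,112,0,0,0,0],[50,-102,149,0,0,0,0],[50,-120,175,0,0,0,-0.004],[50,-128,186,5,0,0.004,-0.004],[50,-128,186,15,0,0.004,-0.004],[50,-128,186,15,0,0.004,-0.004],[50,-128,186,15,0,0.004,-0.004]]'
python3 - <<'E'
from h import *
togo((551.1,167.8),17,.295+np.pi)
shot('scene','s2.png')
a=cv2.imread('pics/s2.png')[190:340,160:360];cv2.imwrite('pics/s2c.png',cv2.resize(a,None,fx=3.8,fy=3.8))
E
```

```text
clock: 5.2
eef_pos: [548.9, 165.6, 46.6]
eef_rot: [-3.142, -0.006, -2.849]
wrist_force: [-0.6, -0.2, -1.7]
finger_gap: 55.6
finger_force: 20.0
shift [-2.9  1.4 29.6] turn [-0.    -0.006 -0.002]
```

View pics/s2c.png

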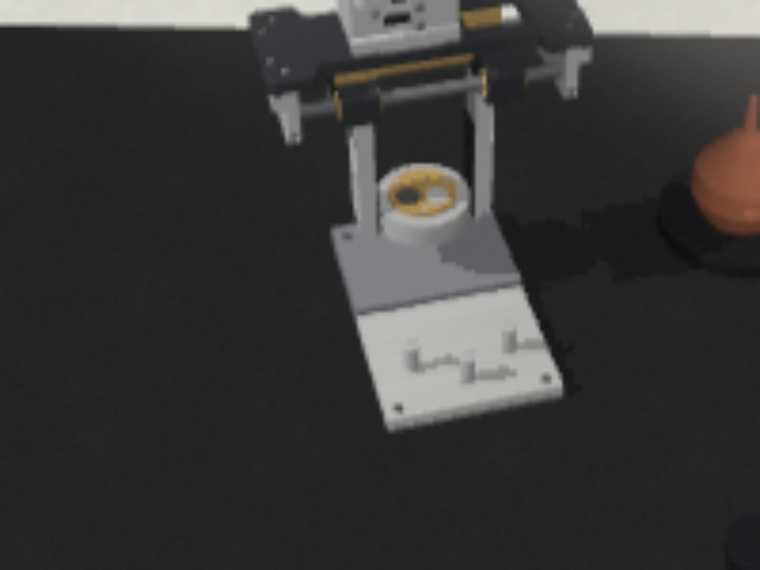

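The holder, at crop (425,200), is held level above the shelf and centred across its width, so I lower it.

```bash
python3 -m crank '[[50,-3,1.5,10,0,-0.003,0],[50,-3,1.5,20,0,-0.003,0],[50,-3,1.5,26,0,-0.003,0],[50,-3,1.5,28,0,-0.003,0],[50,-3,1.5,28,0,-0.003,0],[50,-3,1.5,28,0,-0.003,0]]'
python3 - <<'E'
from h import *
togo((551.1,167.8),16.5,.295+np.pi)
E
```

```text
clock: 5.85
eef_pos: [551.9, 169.3, 19.6]
eef_rot: [-3.142, -0.001, -2.847]
wrist_force: [0.1, 0.5, -2.4]
finger_gap: 55.7
finger_force: 20.0
shift [ 1.2 -1.2  3.1] turn [-0.    -0.001 -0.001]
```

```bash
python3 -m crank '[[50,1,-1.2,1,0,0,0],[50,1,-1.2,2,0,0,0],[50,1,-1.2,3,0,0,0],[50,1,-1.2,3,0,0,0],[50,1,-1.2,3,0,0,0]]'
```

```text
clock: 6.35
eef_pos: [551.2, 167.8, 16.4]
eef_rot: [3.142, -0.001, -2.847]
wrist_force: [1.0, 0.2, -1.7]
finger_gap: 55.8
finger_force: 20.0
```

```bash
python3 -m crank '[[50,0,0,0.5,0,0,0],[50,0,0,1,0,0,0],[50,0,0,1,0,0,0]]'
```

```text
clock: 6.65
eef_pos: [551.3, 167.9, 16.3]
eef_rot: [-3.142, -0.001, -2.847]
wrist_force: [-4.8, -2.0, 9.1]
finger_gap: 55.8
finger_force: 23.9
```

Contact with the shelf. Next I release, rise and take a wrist picture.

```bash
python3 -m crank '[[62,0,0,0,0,0,0],[75,0,0,0,0,0,0],[90,0,0,0,0,0,0],[90,0,0,0,0,0,0],[90,0,0,0,0,0,0],[90,0,0,-20,0,0,0],[90,0,0,-55,0,0,0],[90,0,0,-90,0,0,0],[90,0,0,-90,0,0,0],[90,0,0,-90,0,0,0]]'
python3 - <<'E'
from h import *
c=optics.calibration('wrist')
p,W=shot('wrist','w3.png')
g=cv2.imread('pics/w3.png',0)
C=cv2.HoughCircles(cv2.medianBlur(g,3),cv2.HOUGH_GRADIENT,1.5,40,param1=120,param2=30,minRadius=25,maxRadius=65)
for u,v,r in ([] if C is None else C[0][:4]): print(u,v,r,ray(c,u,v,31)[:2])
print(manip.read_state()['eef_pos'])
E
```

```text
clock: 7.65
eef_pos: [551.5, 167.9, 105.9]
eef_rot: [-3.141, 0.001, -2.847]
wrist_force: [-0.0, -0.0, -0.1]
finger_gap: 84.3
finger_force: 0.0
282.75 230.25 33.4 [555.24163659 170.26266934]
552.75 233.25 42.85 [500.24122104 359.15014006]
453.75 378.75 44.95 [638.03830358 342.95575395]
320.25 212.25 27.7 [534.37706338 192.03379815]
[551.00056594 167.83088855 104.85132306]
```

View pics/w3.png

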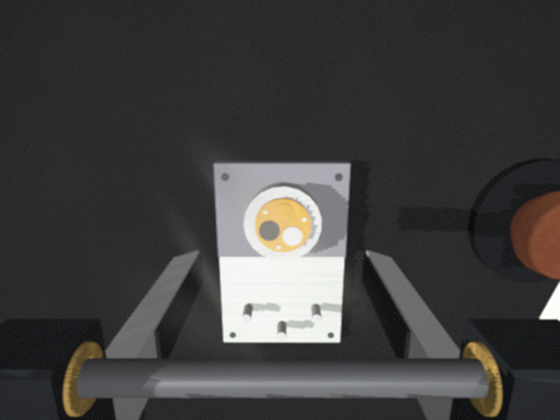

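The holder stands flat on the shelf at (283,222), released and in line with the middle pin at (282,328). Now I set the fingers to a 40 mm gap behind it and lower them.

```bash
python3 -m crank '[[43,20,0,0,0,0,0],[43,50,0,0,0,0,0],[43,50,0,0,0,0,0],[43,50,0,0,0,0,0],[43,50,0,30,0,0,0],[43,50,0,60,0,0,0],[43,50,0,80,0,0,0],[43,50,0,89,0,0,0],[43,50,0,89,0,0,0],[43,50,0,89,0,0,0]]'
python3 - <<'E'
from h import *
togo((612.3,186.4),15.5,.295+np.pi)
E
```

```text
clock: 8.7
eef_pos: [503.9, 153.5, 17.0]
eef_rot: [-3.142, -0.0, -2.847]
wrist_force: [-0.0, -0.9, -0.5]
finger_gap: 40.4
finger_force: 0.0
shift [-1.133e+02  1.000e-01  1.400e+00] turn [-0.    -0.    -0.001]
```

```bash
python3 -m crank '[[43,-8,0,1,0,0,0],[43,-15,0,1,0,0,0],[43,-20,0,1,0,0,0],[43,-25,0,1,0,0,0],[43,-30,0,1,0,0,0],[43,-35,0,1,0,0,0],[43,-40,0,1,0,0,0],[43,-45,0,1,0,0,0],[43,-50,0,1,0,0,0],[43,-54,0,1,0,0,0]]'
python3 -m crank '[[43,-4,0,0,0,0,0],[43,-8,0,0,0,0,0],[43,-12,0,0,0,0,0],[43,-16,0,0,0,0,0],[43,-20,0,0,0,0,0],[43,-23,0,0,0,0,0],[43,-26,0,0,0,0,0],[43,-26,0,0,0,0,0]]'
python3 - <<'E'
from h import *
togo((612.3,186.4),15.5,.295+np.pi)
c=optics.calibration('wrist');shot('wrist','w4.png');shot('scene','s4.png')
a=cv2.imread('pics/s4.png')[220:320,220:340];b=cv2.imread('pics/w4.png')[170:400,150:420]
cv2.imwrite('pics/c4.png',np.hstack([cv2.resize(a,(400,333)),cv2.resize(b,(391,333))]))
E
```

```text
clock: 9.7
eef_pos: [555.1, 169.0, 16.2]
eef_rot: [-3.141, -0.002, -2.847]
wrist_force: [-9.1, -3.2, 12.9]
finger_gap: 40.1
finger_force: 6.5
clock: 10.5
eef_pos: [580.3, 176.6, 16.2]
eef_rot: [-3.141, -0.001, -2.847]
wrist_force: [-4.8, -2.4, 8.2]
finger_gap: 40.5
finger_force: 5.0
shift [-33.5   0.1   0.7] turn [-0.    -0.001 -0.001]
```

View pics/c4.png

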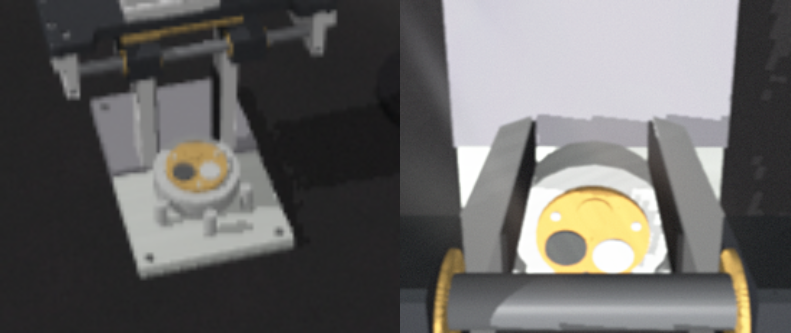

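The picture shows the holder, at left (195,180), tipping over the step towards the pins and not yet home. I raise the fingers 1.5 mm and push on gently.

```bash
python3 -m crank '[[43,-1,0,-1.5,0,0,0],[43,-3,0,-1.5,0,0,0],[43,-4.5,0,-1.5,0,0,0],[43,-6,0,-1.5,0,0,0],[43,-6,0,-1.5,0,0,0],[43,-6,0,-1.5,0,0,0]]'
```

```text
clock: 11.2
eef_pos: [585.7, 178.3, 16.8]
eef_rot: [3.142, -0.001, -2.847]
wrist_force: [0.0, 0.6, 0.3]
finger_gap: 40.2
finger_force: 0.3
```

```bash
python3 -m crank '[[43,-0.7,0,0,0,0,0],[43,-1.5,0,0,0,0,0],[43,-1.5,0,0,0,0,0]]'
python3 -m crank '[[43,-0.7,0,0,0,0,0],[43,-1.2,0,0,0,0,0],[43,-1.2,0,0,0,0,0]]'
```

```text
clock: 11.5
eef_pos: [586.8, 178.5, 16.7]
eef_rot: [-3.142, -0.002, -2.847]
wrist_force: [-4.0, -1.9, 2.4]
finger_gap: 40.1
finger_force: 2.4
clock: 11.8
eef_pos: [587.5, 178.6, 16.7]
eef_rot: [-3.141, -0.003, -2.847]
wrist_force: [-7.2, -3.5, 4.4]
finger_gap: 40.4
finger_force: 4.8
```

```bash
python3 -m crank '[[43,-0.6,0,0,0,0,0],[43,-1.2,0,0,0,0,0],[43,-1.2,0,0,0,0,0]]'
python3 - <<'E'
from h import *
c=optics.calibration('scene');p,W=shot('scene','s5.png')
P=W[220:320,220:340].reshape(-1,3);h=np.array([612.3,186.4]);P=P[np.hypot(*(P[:,:2]-h).T)<18];P=P[(P[:,2]>18)&(P[:,2]<50)]
A=np.c_[P[:,:2]-h,np.ones(len(P))];k=np.linalg.lstsq(A,P[:,2],rcond=None)[0];print(len(P),'slopes',k)
E
```

```text
clock: 12.1
eef_pos: [587.9, 178.6, 16.6]
eef_rot: [-3.141, -0.005, -2.847]
wrist_force: [-13.6, -7.6, 8.5]
finger_gap: 40.6
finger_force: 8.0
156 slopes [2.50668703e-02 2.43991147e-03 3.32261373e+01]
```

Resistance is now stiff, so the holder is against the pins. I back off, rise and look.

```bash
python3 -m crank '[[43,4,0,0,0,0,0],[43,15,0,0,0,0,0],[43,25,0,-10,0,0,0],[43,30,0,-50,0,0,0],[43,30,0,-90,0,0,0],[60,30,0,-100,0,0,0],[80,30,0,-100,0,0,0],[100,30,0,-100,0,0,0],[100,30,0,-100,0,0,0],[100,30,0,-100,0,0,0]]'
python3 - <<'E'
from h import *
c=optics.calibration('wrist');p,W=shot('wrist','w6.png');np.save('W6.npy',W)
import pickle;pickle.dump(c,open('c6.pkl','wb'))
shot('scene','s6.png')
u,v=[*(lambda X:(X[:2]/X[2]))(np.array(c['camera_matrix'])@(np.array(c['R'])@[612.3,186.4,30]+c['t']))];print(u,v)
a=cv2.imread('pics/s6.png')[230:310,235:325];b=cv2.imread('pics/w6.png')[150:350,170:395]
cv2.imwrite('pics/c6.png',np.hstack([cv2.resize(a,(400,356)),cv2.resize(b,(400,356))]))
h=np.array([612.3,186.4])
for rng,z in((18,(22,45)),):
    P=W.reshape(-1,3);P=P[np.hypot(*(P[:,:2]-h).T)<rng];P=P[(P[:,2]>z[0])&(P[:,2]<z[1])]
    A=np.c_[P[:,:2]-h,np.ones(len(P))];print(len(P),np.linalg.lstsq(A,P[:,2],rcond=None)[0],np.median(P[:,2]))
P=W.reshape(-1,3);r=(P[:,:2]-h)@np.array([[.957,-.291],[.291,.957]])
m=(abs(r[:,0]+70)<20)&(abs(r[:,1])<35);print('shelf z',np.nanmedian(P[m,2]))
E
```

```text
clock: 13.15
eef_pos: [560.3, 170.6, 115.5]
eef_rot: [3.141, -0.003, -2.847]
wrist_force: [-0.5, 0.3, -0.0]
finger_gap: 76.8
finger_force: 0.0
281.25372620875424 286.1978009515776
1475 [ 4.86933417e-03 -1.14555057e-03  3.27466362e+01] 32.75326321116251
shelf z 229.00373462741274
```

View pics/c6.png

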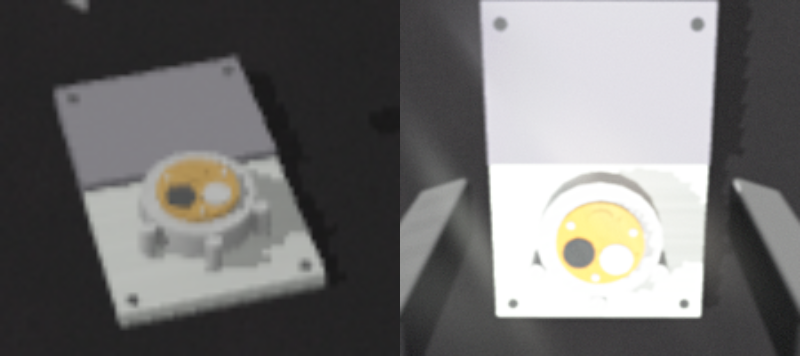

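```bash
python3 - <<'E'
from h import *
W=np.load('W6.npy');h=np.array([612.3,186.4])
P=W.reshape(-1,3);P=P[P[:,2]<60];r=(P[:,:2]-h)@np.array([[.957,-.291],[.291,.957]])
for n,x0,x1,y0,y1 in(('shelf',-95,-45,-40,40),('floorL',-25,25,38,48),('floorR',-25,25,-48,-38),('movement',-12,12,-12,12)):
    m=(r[:,0]>x0)&(r[:,0]<x1)&(r[:,1]>y0)&(r[:,1]<y1);print(n,m.sum(),np.median(P[m,2]))
m=(P[:,2]>22)&(np.hypot(*r.T)<45)&(r[:,0]<28);print('disc y extent',np.percentile(r[m][:,1],[1,99]),'x min',np.percentile(r[m][:,0],1))
E
```

```text
shelf 6417 16.13503321645874
floorL 642 11.128751303866997
floorR 641 11.226832790878165
movement 839 32.93895231445363
disc y extent [-28.42870735  28.74767454] x min -27.739669598593355
```

The holder's top is 21.8 mm above the nest floor (22 mm expected), the slope is about zero, and its centre is within a millimetre of home. I hand it in.

```bash
python3 -c "
from cell import manip
print(manip.sign_off())"
```

```text
the job is handed in; nothing more can be done
None
```

I set the large holder on the shelf, let go of it and slid it off into the nest, where it measured flat and home against the pins; the job is handed in at about 13 s, and the small holder and bezel ring were never touched.

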